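# Unpack the screwed-down ware carrier

## Robot

A 6-joint arm with a two-finger parallel gripper is mounted at the origin on the work surface. World frame = base frame: x ahead of the robot, y to its left, z up, the work surface at z = 0. Lengths are in mm, angles in rad, forces in N, time in s.
With the tool pointing down it reaches from about 300 to 775 mm from the base axis. Payload 14.6 kg.
Tool frame: the origin (TCP) lies between the finger pads; the fingertips stand 19 mm ahead of it and the grasp point (between the pads) is the TCP; z points along the fingers, y is the line along which they close (so a half turn about z gives the same grasp; the last joint's range is limited). The gripper opens to 94 mm and grips with 3 to 60 N. Pads are 16 mm wide; open, the fingers measure 119 mm over their backs; the gripper's body (75 mm by 177 mm) begins 78 mm behind the grasp point.
Start: joints at [1.166, 0.3, 1.521, -0, 1.321, -0.067], TCP at [182.274, 518.908, 224.446] pointing down, gripper open.
Joint ranges: [-3.03, 3.03], [-0.79, 2.21], [0.23, 2.52], [-1.04, 4.18], [0, 3.07], [-2.55, 2.55]. Speed limits (rad/s): [2.22, 2.22, 2.57, 3.14, 3.14, 3.14].

## Interface

Orientations are given as [roll, pitch, yaw] about the fixed x, y, z axes, in that order (R = Rz(yaw) Ry(pitch) Rx(roll)).
In Python, from cell import monitor, imaging, job, find_in, trace gives the robot as it stands. The module is installed in compiled form; this text tells all that it offers.
- The arm moves only by the tool arm_command, never from a script. Its argument "steps" is a list of rows, each a list of 5 numbers: the opening, from 0 (shut) to 1 (fully open), then the shift along the tool's x, y, z in mm, then the turn about the tool's z in degrees. In form: [[gripper, dx, dy, dz, turn], ...]. A call has 1 to 20 rows; each row is the pose to reach, as a shift and turn from the pose commanded when the call began, along the tool's axes at that moment; what a row does not reach only later rows make up. A row lasts 1/8 s, in which the tool goes at most 62.5 mm and 10.7 degrees, less where a joint would pass 70% of its speed; a pose out of reach is approached as far as the arm can. A call with a gripper value outside its range is refused whole. The fingers move at their own pace and stop on an object; "force" is the grip in N (left out, the last holds). Time passes only in rows, so rows that repeat a pose let the fingers close. It gives the time, the measured TCP pose, the force, the opening and the grip force at its end, in the units of the state.
- monitor.read_state(): the state, without advancing time (a new reading comes with each control period).
- imaging.camera(name): name is "side" or "top"; returns a dict with "img" (480x640x3 uint8, red, green, blue), "mtx" (3x3 intrinsics, pixels), "D" ([k1, k2, p1, p2, k3] as OpenCV has them; the pictures are not rectified), "view" (4x4, takes a point from world to camera coordinates). Camera axes: x right, y down, z forward; pixel columns grow to the right and rows downward; lengths in mm; the calibration is good to about 2 mm. A picture is of the moment at which its call begins. There is no depth.
- job.sign_off(): hands the job in; it is judged then, once.
Trained networks look in a picture, given as the dict that the camera call returned (one of the last four; its "shot" number tells which), for a name from the list of things; names that differ only in an ending like _2 or _b are one class to them, and where a whole thing is asked for, a point or a joint stands for the part that bears it (a point fixed in the world has none). Each returns a list of dicts, best first, with "p" (0 to 1); they miss things now and then, are a little off and sometimes report something else, mostly with a low value. They report only what shows in the picture. A call takes as long as a camera call. They do not tell look-alikes from the thing itself.
- find_in(picture, target): "rect" ([centre column, centre row, width, height] in pixels, round what is visible of it).
- trace(picture, target): "region" (480x640 bool, what is visible of it) and "rect" ([centre column, centre row, width, height] in pixels, round what is visible of it).
The state is a dict: "clock": time; "joints": joint angles; "qd": joint speeds; "effort": joint torques, N m; "eef_pos": TCP position; "eef_rot": TCP orientation; "wrist_force": force on the tool from outside, world axes, zero at the start; "moment": the same for the moment, N m; "finger_gap": finger opening in mm; "finger_force": force on a finger pad.
Only numpy, scipy, OpenCV 4.12 (cv2) and the standard library are available. Lean on these libraries where they do the work, as an engineer would, in place of code of your own. Each camera call takes 0.05 s, during which the arm holds its last target. There are 200 camera calls.

## Task

Unscrew the cap from the carrier's post until the thread lets go, and put the cap and then the clamp bar down flat on the black rubber mat. Then move every dry clay pot from the carrier into the wooden tray, standing upright; the pots are unfired and fragile, so grip them with no more than 30 N and set them down gently, no drops. Leave everything else on the bench where it is.

Things in the scene. Friction and masses are not known exactly. Their poses are not given: they have to be found in the camera images.
- carrier: Wooden carrier, fixed: base 276 x 180 x 12 mm, long side on its x axis, origin under the base's centre. End cheeks 12 mm thick at x +-132 rise to 70; side rails (inner faces y +-82) rise to 20. 10 mm lips on the cheeks at y +-38 keep the bar from turning. White post on the z axis, 29 mm across its thread, top at 110; right-hand thread, 8 mm lead, on its upper 28 mm.
- cap: Grey ribbed plastic screw cap, 48 mm across, 36 high, closed top, 50 g; origin at its centre, z up. Starts screwed on the post, rim on the clamp bar. Unscrews anticlockwise seen from above, turns easily, rises 8 mm a turn, is free after about 2.2 turns (18 mm of rise), not before; turned past 2.7 it may click down one thread. Stays where let go, so it can be turned in many short strokes.
- bar: Plywood clamp bar 272 x 60 x 12 mm, 150 g, long side on its x axis, origin under its centre, where a 36 mm square hole takes the post. Dark wood grip blocks on top at x +-88, 40 long (x), 24 wide (y), rising to 46 above the underside. Starts on the cheeks, underside 70 mm above the bench, over the post and the pots' edges; lifts straight up off the post once the cap is off.
- pot1: Unfired bone-dry clay pot, pale beige, round, 52 mm across, 50 high, straight-sided from the foot to 34 up, then a shoulder and a neck 25 mm across; about 110 g; origin at its centre, z up. Starts in the carrier, foot 12 mm above the bench. May be absent. Fragile: breaks if the fingers' loads on it, added, pass 75 N (a 30 N grip gives 60) or it meets the tray with over 60 N.
- pot2: Unfired bone-dry clay pot, pale beige, round, 52 mm across, 50 high, straight-sided from the foot to 34 up, then a shoulder and a neck 25 mm across; about 110 g; origin at its centre, z up. Starts in the carrier, foot 12 mm above the bench. May be absent. Fragile: breaks if the fingers' loads on it, added, pass 75 N (a 30 N grip gives 60) or it meets the tray with over 60 N.
- pot3: Unfired bone-dry clay pot, pale beige, round, 52 mm across, 50 high, straight-sided from the foot to 34 up, then a shoulder and a neck 25 mm across; about 110 g; origin at its centre, z up. Starts in the carrier, foot 12 mm above the bench. May be absent. Fragile: breaks if the fingers' loads on it, added, pass 75 N (a 30 N grip gives 60) or it meets the tray with over 60 N.
- pot4: Unfired bone-dry clay pot, pale beige, round, 52 mm across, 50 high, straight-sided from the foot to 34 up, then a shoulder and a neck 25 mm across; about 110 g; origin at its centre, z up. Starts in the carrier, foot 12 mm above the bench. May be absent. Fragile: breaks if the fingers' loads on it, added, pass 75 N (a 30 N grip gives 60) or it meets the tray with over 60 N.
- tray: Shallow open dark wooden ware tray, fixed, 260 x 180 mm outside (long side along its x axis), wall 8 mm thick and 20 mm high; its floor is 8 mm above the bench (wall thickness); origin at the centre of its underside.
- mat: Thin black rubber mat, fixed, 290 x 150 x 3 mm, long side along its x axis, origin at the centre of its underside.
- bowl: Bystander: clay bowl 140 mm across, 60 mm high; origin under its centre.
- dish: Bystander: small clay dish 86 mm across, 28 mm high; origin under its centre.
- brush: Bystander: brush 200 mm long lying along its x axis; origin under its centre.
- spatula: Bystander: wooden-handled spatula 200 mm long lying along its x axis; origin under its centre.
- sander: Bystander: grey sanding block 100 x 55 x 35 mm; origin under its centre.
- scraper: Bystander: flat steel scraper 90 x 50 x 5 mm; origin under its centre.
- mug: Bystander: clay mug 72 mm across, 85 mm high; origin under its centre.
Not all that is in view belongs to the job. What is shaped like the pot1 but green or red is not meant.

How it is judged:
By the outcome, as a careful person would: the job done as asked, in the order asked, and still so for the second after the job is handed in, with the robot touching nothing.
Of pot1, pot2, pot3, pot4 only 2 to 4 are there at a start; the rules pass over those that are not, and their reading is None.
At some moment in a run one of pot1, pot2, pot3, pot4 may be knocked a few centimetres aside while the robot is not near it.
It also fails if it takes over 210 s, if anything falls off the work surface, if the arm or the gripper's body presses on something with over 40 N, if the wrist force passes 120 N, or if a joint passes its speed limit or range.

## Working session

There is one attempt and no reset: what is moved stays moved. The work goes in short steps, Python scripts to look and compute and a tool call to move; the robot and the scene stay as the last step left them, time stands still between calls to the robot, and variables do not carry over. Pictures are saved under pics/ and viewed, at most 14 in all, crops included, and the job is handed in when it is done.

Besides the shell and the picture viewer there is one more tool, called after ">>>" as name([rows], argument=value, ...), one row to a line, values as JSON. arm_command: Moves the arm, as the interface text tells. Its arguments: {"type":"object","properties":{"steps":{"type":"array","items":{"type":"array","items":{"type":"number"}}},"force":{"type":"number"}},"required":["steps"]}

```bash
mkdir -p pics; cat > h.py <<'E'
import numpy as np, cv2
from cell import monitor, imaging, job, find_in, trace
def ray(p,uv):
    q=cv2.undistortPoints(np.array([[uv]],float),p["mtx"],np.array(p["D"],float))[0,0]
    V=np.array(p["view"]);R,t=V[:3,:3],V[:3,3]
    return -R.T@t, R.T@np.array([q[0],q[1],1.])
def at(p,uv,z):
    o,d=ray(p,uv);return o+d*(z-o[2])/d[2]
def proj(p,P):
    V=np.array(p["view"]);r,_=cv2.Rodrigues(V[:3,:3])
    return cv2.projectPoints(np.array(P,float).reshape(-1,3),r,V[:3,3],p["mtx"],np.array(p["D"],float))[0][:,0]
def save(p,n): cv2.imwrite("pics/"+n,p["img"][:,:,::-1])
E
python3 - <<'E'
from h import *
np.set_printoptions(precision=1,suppress=True)
t=imaging.camera("top");s=imaging.camera("side")
save(t,"t0.png");save(s,"s0.png")
for p,n in((t,"top"),(s,"side")):
    print(n,ray(p,(320,240)))
    for k in["carrier","cap","bar","pot1","tray","mat","bowl","mug"]:
        for r in find_in(p,k)[:5]: print(k,round(r["p"],2),np.array(r["rect"]),at(p,r["rect"][:2],0))
print(monitor.read_state())
E
```

```text
top (array([ 295.9,  -18.2, 1285. ]), array([ 0.2,  0. , -1. ]))
carrier 0.62 [224.8 249.5  82.3 123.6] [537.9 244.8   0. ]
cap 0.62 [216.6 244.2  21.4  24.6] [551.5 266.2   0. ]
bar 0.77 [218.2 245.5  33.  114.7] [548.2 262.    0. ]
pot1 0.78 [158.7 337.6  26.4  22. ] [317.6 402.5   0. ]
pot1 0.74 [273.8 334.9  21.9  22.5] [326.8 117.8   0. ]
pot1 0.67 [197.3 222.6  15.   25.2] [607.7 318.5   0. ]
pot1 0.62 [202.5 279.4  15.6  21.9] [462.3 298.2   0. ]
pot1 0.56 [243.3 276.2  17.5  27. ] [470.5 196.    0. ]
tray 0.85 [417.8 237.9  75.9 106.2] [ 566.3 -240.2    0. ]
mat 0.69 [327.1 241.4  70.3 114. ] [558. -12.   0.]
bowl 0.96 [517.1 214.9  51.8  55.9] [ 626.  -501.8    0. ]
mug 0.69 [128.9 283.   37.6  29.8] [452.2 487.3   0. ]
side (array([120.9, 791.2, 627.1]), array([ 0.4, -0.8, -0.5]))
carrier 0.88 [257.5 340.9 173.6 124.2] [550.2 231.7   0. ]
cap 0.98 [257.6 306.1  24.2  29.5] [613.7 138.8   0. ]
cap 0.59 [371.1 391.5  94.6  59. ] [301.6 245.    0. ]
bar 0.67 [259.2 314.  145.7  62.7] [595.2 159.8   0. ]
pot1 0.9 [218.6 338.9  33.7  35.6] [621.3 265.    0. ]
pot1 0.87 [284.5 359.3  31.7  37.2] [476.5 249.5   0. ]
pot1 0.55 [319.4 458.5  26.1  25.6] [318.5 406.1   0. ]
tray 0.65 [316.1 231.1  44.9  43.6] [ 664.8 -224.9    0. ]
tray 0.24 [283.9 359.5  31.2  37.8] [477.2 250.5   0. ]
mat 0.8 [308.7 285.8 125.   58.5] [553.4  17.7   0. ]
mug 0.76 [225.2 438.2  56.5  73.8] [465.7 446.1   0. ]
{'clock': 0.9, 'joints': array([ 1.2,  0.3,  1.5, -0. ,  1.3, -0.1]), 'qd': array([-0.,  0., -0., -0., -0.,  0.]), 'effort': array([ -0. , -53.2, -35.3,   0.1,   0. ,   0. ]), 'eef_pos': array([182.3, 518.9, 224.5]), 'eef_rot': array([3.1, 0. , 2.8]), 'wrist_force': array([-0.6,  0.1, -0.4]), 'moment': array([-0., -0., -0.]), 'finger_force': 0.0, 'finger_gap': 93.89111107928055}
```

```bash
python3 - <<'E'
import cv2
t=cv2.imread("pics/t0.png");s=cv2.imread("pics/s0.png")
cv2.imwrite("pics/t0c.png",cv2.resize(t[160:370,100:380],None,fx=2.8,fy=2.8,interpolation=cv2.INTER_CUBIC))
cv2.imwrite("pics/s0c.png",cv2.resize(s[260:420,160:360],None,fx=3.7,fy=3.7,interpolation=cv2.INTER_CUBIC))
E
```

```text
(no output)
```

View pics/t0.png

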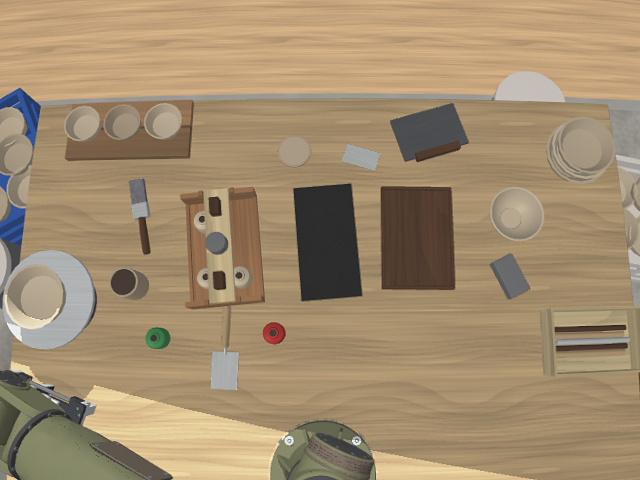

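View pics/s0.png

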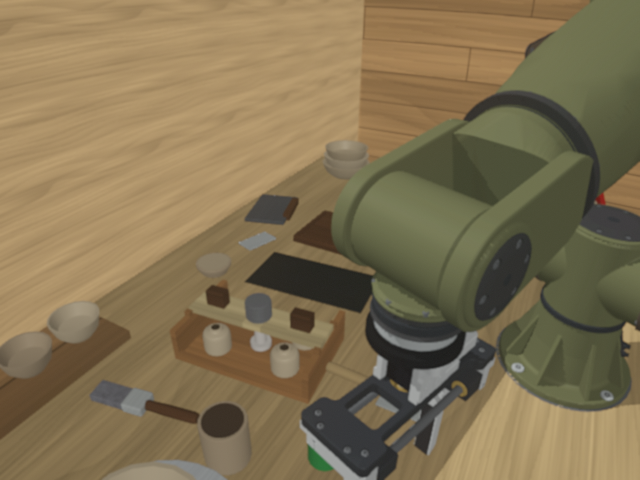

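View pics/t0c.png

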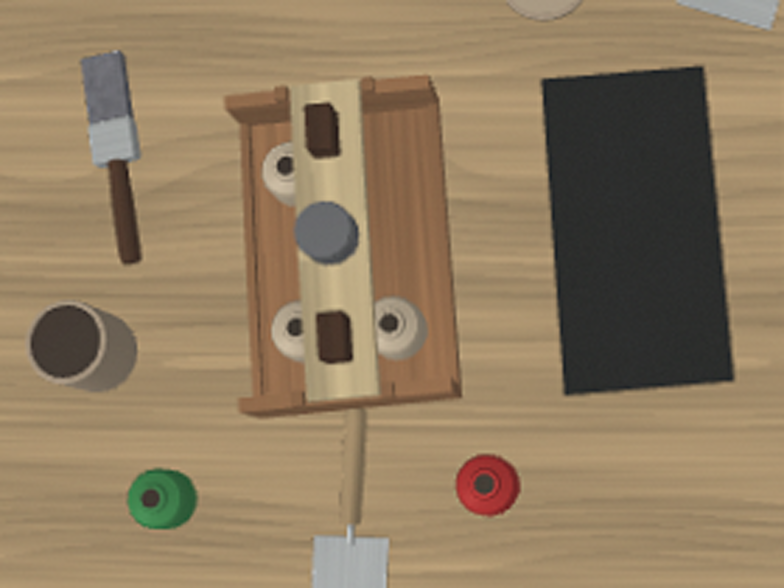

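The top picture shows the carrier with the cap at (217,243), three pale pots at (202,220), (205,278), (241,276), the mat at (327,241) and the tray at (418,238). Candidates for a pot are those three plus the look-alikes, green at (157,338) and red at (274,333). The close crop confirms the three pale ones inside the carrier are the right ones. The only grey ribbed cap is the one at (217,243).

```bash
cat >> h.py <<'E'
def rectw(p,name,z):
    r=trace(p,name)[0];m=r["region"].astype(np.uint8)
    c=max(cv2.findContours(m,0,2)[0],key=cv2.contourArea)[:,0]
    w=np.array([at(p,tuple(q),z)[:2] for q in c.astype(float)],np.float32)
    b=cv2.minAreaRect(w)
    P=cv2.boxPoints(b);e=[P[1]-P[0],P[2]-P[1]];e=max(e,key=np.linalg.norm)
    return round(r["p"],2),np.array(b[0]),np.array(b[1]),np.degrees(np.arctan2(e[1],e[0]))%180
E
python3 - <<'E'
from h import *
np.set_printoptions(precision=1,suppress=True)
t=imaging.camera("top");s=imaging.camera("side")
for n,z in(("bar",82),("mat",3),("tray",20),("carrier",20)): print(n,rectw(t,n,z))
u=lambda c:(c[0]/2.8+100-.3,c[1]/2.8+160-.3)
print("cap",at(t,u((327,232)),118))
for c in((292,83),(360,80),(305,400),(378,397)):print("bar corner",at(t,u(c),82))
for c in((305,104),(335,104),(318,310),(350,310)):print("blk?",at(t,u(c),116))
for c in((285,165),(295,327),(389,323)):print("pot",at(t,u(c),62))
for c in((542,80),(703,67),(566,394),(733,380)):print("mat",at(t,u(c),3))
# side cap triangulation
r=trace(s,"cap")[0];ys,xs=np.nonzero(r["region"]);c=(xs.mean(),ys.mean())
r2=trace(t,"cap")[0];ys,xs=np.nonzero(r2["region"]);c2=(xs.mean(),ys.mean())
print("cap side@100",at(s,c,100),"top@105",at(t,c2,105),r["rect"],c2)
print(monitor.read_state()["eef_rot"])
E
```

```text
bar (0.96, array([535.3, 242.2]), array([273.8,  63.3]), np.float32(5.85551))
mat (0.94, array([559.9, -11.5]), array([292.7, 150. ]), np.float32(4.7087655))
tray (0.75, array([ 563.6, -236. ]), array([181.7, 263.8]), np.float32(178.79892))
carrier (0.87, array([542.6, 249.5]), array([295.4, 192.9]), np.float32(5.863715))
cap [531.9 240.5 118. ]
bar corner [670.5 285.1  82. ]
bar corner [672.6 225.8  82. ]
bar corner [397.9 261.4  82. ]
bar corner [400.6 200.7  82. ]
blk? [641.4 264.5 116. ]
blk? [641.2 239.1 116. ]
blk? [467.9 245.7 116. ]
blk? [467.9 219.5 116. ]
pot [602.5 292.5  62. ]
pot [461.2 277.1  62. ]
pot [464.8 196.8  62. ]
mat [696.3  74.3   3. ]
mat [708.2 -72.9   3. ]
mat [410.4  50.    3. ]
mat [422.2 -95.9   3. ]
cap side@100 [531.3 247.4 100. ] top@105 [533.1 244.  105. ] [259.1, 306.8, 26.6, 29.8] (np.float64(216.20098039215685), np.float64(243.14460784313727))
[-3.1 -0.   2.8]
```

```bash
cat >> h.py <<'E'
def delta(x,y,z,axis_deg=None):
    "tool-frame shift to world xyz; turn so that tool y lies along axis_deg"
    s=monitor.read_state();yaw=s["eef_rot"][2];d=np.array([x,y,z])-s["eef_pos"]
    o=[d[0]*np.cos(yaw)+d[1]*np.sin(yaw),d[0]*np.sin(yaw)-d[1]*np.cos(yaw),-d[2]]
    if axis_deg is not None:
        cur=np.degrees(yaw)-90; t=-(axis_deg-cur); t=(t+90)%180-90; o.append(t)
    print("delta",np.round(o,1),"pos",np.round(s["eef_pos"],1),"rot",np.round(np.degrees(s["eef_rot"]),1),"j",np.round(s["joints"],2),"F",np.round(s["wrist_force"],1),"gap",round(s["finger_gap"],1),round(s["finger_force"],1),"t",round(s["clock"],2))
E
python3 -c "
from h import *
delta(534,242,220,0)"
```

```text
delta [-423.6 -144.7    4.4   70.6] pos [182.3 518.9 224.4] rot [-180.    -0.   160.6] j [ 1.17  0.3   1.52  0.    1.32 -0.07] F [-0.1  0.3 -0.8] gap 94.4 0.0 t 1.3
```

>>> arm_command([
  [0.66,-60,-20,0,10],
  [0.66,-120,-40,0,20],
  [0.66,-180,-60,0,30],
  [0.66,-240,-82,0,40],
  [0.66,-300,-102,0,50],
  [0.66,-360,-123,0,60],
  [0.66,-424,-145,0,70],
  [0.66,-424,-145,0,80],
  [0.66,-424,-145,0,90],
  [0.66,-424,-145,0,100],
  [0.66,-424,-145,0,110],
  [0.66,-424,-145,0,120],
  [0.66,-424,-145,0,130],
  [0.66,-424,-145,0,140],
  [0.66,-424,-145,0,150],
  [0.66,-424,-145,0,160],
  [0.66,-424,-145,0,170],
  [0.66,-424,-145,0,180],
  [0.66,-424,-145,0,180],
])

```text
clock: 3.68
eef_pos: [534.3, 241.6, 224.4]
eef_rot: [-3.142, 0.0, -0.337]
wrist_force: [-0.5, 0.1, -0.5]
finger_gap: 62.0
finger_force: 0.0
```

```bash
python3 - <<'E'
from h import *
s=imaging.camera("side")
cv2.imwrite("pics/s1.png",cv2.resize(s["img"][130:420,130:430,::-1],None,fx=2,fy=2))
r=trace(s,"cap")
for q in r[:2]:
    m=q["region"];ys,xs=np.nonzero(m);print(q["p"],q["rect"],xs.mean(),ys.mean())
for z in(82,118):
    print(proj(s,[[534,242,z],[534+24,242,z],[510,242,z]]))
for z,c in ((118,None),): pass
delta(534,242,105)
E
```

```text
0.7 [258.2, 307.4, 29.1, 29.5] 258.10601719197706 307.68481375358164
0.64 [379.8, 393.8, 110.8, 64.4] 391.0008924587238 393.97991967871485
[[258.92641204 313.75211281]
 [248.34963875 309.83303535]
 [269.7596391  317.7542559 ]]
[[257.78446625 298.17161805]
 [246.99354935 294.34670819]
 [268.84453036 302.08173239]]
delta [ -0.4  -0.3 119.4] pos [534.3 241.6 224.4] rot [180.    0.  -19.1] j [ 0.36  0.38  1.41 -0.    1.35  2.27] F [ 0.4  0.1 -0.2] gap 62.1 0.0 t 3.77
```

View pics/s1.png

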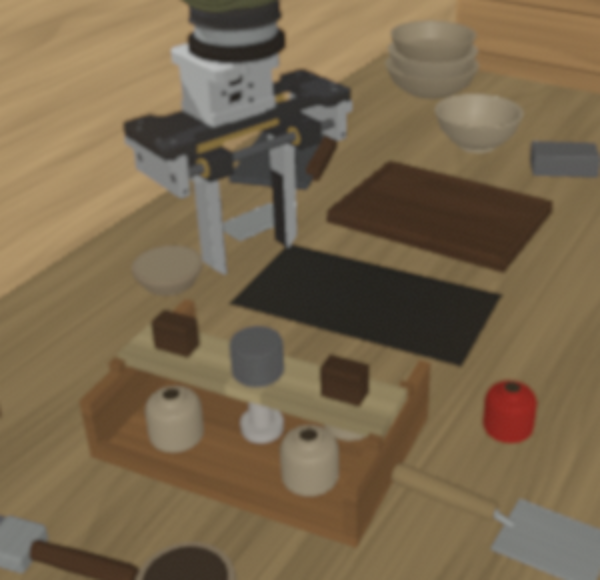

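The side view shows the cap at (258,307), matching the prediction within 2 px. The gripper is directly above it and the pots at full frame (217,338) and (284,358) are clear.

>>> arm_command([
  [0.66,0,0,40,0],
  [0.66,0,0,80,0],
  [0.66,0,-1,100,0],
  [0.66,0,-1,118,0],
  [0.66,0,-1,118,0],
  [0.45,0,-1,118,0],
  [0.45,0,-1,118,0],
  [0.45,0,-1,118,0],
  [0.45,0,-1,118,0],
], force=8)

```text
clock: 4.9
eef_pos: [535.1, 242.9, 107.4]
eef_rot: [-3.14, -0.001, -0.338]
wrist_force: [0.5, 2.7, 5.9]
finger_gap: 48.2
finger_force: 8.0
```

```bash
python3 -c "
from h import *
delta(534,242,105)"
```

```text
delta [-0.7  1.2  2.4] pos [535.1 242.9 107.4] rot [-1.799e+02 -1.000e-01 -1.930e+01] j [0.36 0.5  1.53 0.   1.11 2.27] F [0.5 2.7 5.9] gap 48.2 8.0 t 4.9
```

>>> arm_command([
  [0.4,0,0,0,0],
  [0.4,0,0,-0.2,-10],
  [0.4,0,0,-0.4,-20],
  [0.4,0,0,-0.7,-30],
  [0.4,0,0,-0.9,-40],
  [0.4,0,0,-1.1,-50],
  [0.4,0,0,-1.3,-60],
  [0.4,0,0,-1.6,-70],
  [0.4,0,0,-1.8,-80],
  [0.4,0,0,-2.0,-90],
  [0.4,0,0,-2.2,-100],
  [0.4,0,0,-2.4,-110],
  [0.4,0,0,-2.7,-120],
  [0.4,0,0,-2.9,-130],
  [0.4,0,0,-3.1,-140],
  [0.4,0,0,-3.3,-150],
  [0.4,0,0,-3.6,-160],
  [0.4,0,0,-3.8,-170],
  [0.4,0,0,-4,-180],
], force=15)

```text
clock: 7.28
eef_pos: [534.1, 243.9, 110.5]
eef_rot: [3.14, -0.001, 2.81]
wrist_force: [-3.8, 10.5, -0.5]
finger_gap: 48.0
finger_force: 15.0
```

```bash
python3 -c "
from h import *
delta(534,242,105);print(monitor.read_state()['moment'])"
```

```text
delta [-0.6 -1.8  5.5] pos [534.1 243.9 110.5] rot [ 1.799e+02 -1.000e-01  1.610e+02] j [ 0.37  0.49  1.53  0.    1.12 -0.88] F [-3.8 10.5 -0.5] gap 48.0 15.0 t 7.28
[ 2.16945295  0.35741512 -0.06482997]
```

>>> arm_command([
  [0.4,0.6,0.9,-0.2,-10],
  [0.4,0.6,0.9,-0.4,-20],
  [0.4,0.6,0.9,-0.7,-30],
  [0.4,0.6,0.9,-0.9,-40],
  [0.4,0.6,0.9,-1.1,-50],
  [0.4,0.6,0.9,-1.3,-60],
  [0.4,0.6,0.9,-1.6,-70],
  [0.4,0.6,0.9,-1.8,-80],
  [0.4,0.6,0.9,-1.8,-80],
  [0.62,0.6,0.9,-1.8,-80],
  [0.62,0.6,0.9,-1.8,-80],
  [0.62,0.6,0.9,-1.8,-80],
  [0.62,0.6,0.9,-1.8,-70],
  [0.62,0.6,0.9,-1.8,-60],
  [0.62,0.6,0.9,-1.8,-50],
  [0.62,0.6,0.9,-1.8,-40],
  [0.62,0.6,0.9,-1.8,-30],
  [0.62,0.6,0.9,-1.8,-20],
  [0.62,0.6,0.9,-1.8,-10],
  [0.62,0.6,0.9,-1.8,0],
])

```text
clock: 9.78
eef_pos: [534.4, 243.5, 112.2]
eef_rot: [-3.141, 0.0, 2.797]
wrist_force: [0.1, -0.0, -0.8]
finger_gap: 58.1
finger_force: 0.0
```

>>> arm_command([
  [0.62,0,0,0,10],
  [0.62,0,0,0,20],
  [0.62,0,0,0,30],
  [0.62,0,0,0,40],
  [0.62,0,0,0,50],
  [0.62,0,0,0,60],
  [0.62,0,0,0,70],
  [0.62,0,0,0,80],
  [0.62,0,0,0,90],
  [0.62,0,0,0,100],
  [0.62,0,0,0,110],
  [0.62,0,0,0,120],
  [0.62,0,0,0,130],
  [0.62,0,0,0,140],
  [0.62,0,0,0,150],
  [0.62,0,0,0,160],
  [0.62,0,0,0,170],
  [0.62,0,0,0,180],
  [0.62,0,0,0,180],
])

```text
clock: 12.15
eef_pos: [534.4, 243.5, 112.2]
eef_rot: [3.141, -0.0, -0.337]
wrist_force: [-0.8, 0.1, -0.1]
finger_gap: 58.3
finger_force: 0.0
```

```bash
python3 -c "
from h import *
delta(534,242,105);print(monitor.read_state()['moment'])
s=imaging.camera('side');print(find_in(s,'cap')[:2])"
```

```text
delta [0.1 1.5 7.2] pos [534.4 243.5 112.2] rot [180.   -0.  -19.3] j [ 0.37  0.49  1.53 -0.    1.12  2.27] F [-0.8  0.1 -0.1] gap 58.3 0.0 t 12.15
[0.02135061 0.09186603 0.05577879]
[{'rect': [259.0, 305.8, 24.4, 30.8], 'p': 0.85}]
```

>>> arm_command([
  [0.4,0,0,0,0],
  [0.4,0,0,0,0],
  [0.4,0,0,-0.2,-10],
  [0.4,0,0,-0.4,-20],
  [0.4,0,0,-0.7,-30],
  [0.4,0,0,-0.9,-40],
  [0.4,0,0,-1.1,-50],
  [0.4,0,0,-1.3,-60],
  [0.4,0,0,-1.6,-70],
  [0.4,0,0,-1.8,-80],
  [0.4,0,0,-2.0,-90],
  [0.4,0,0,-2.2,-100],
  [0.4,0,0,-2.4,-110],
  [0.4,0,0,-2.7,-120],
  [0.4,0,0,-2.9,-130],
  [0.4,0,0,-3.1,-140],
  [0.4,0,0,-3.3,-150],
  [0.4,0,0,-3.6,-160],
  [0.4,0,0,-3.8,-170],
  [0.4,0,0,-4,-180],
])

```text
clock: 14.75
eef_pos: [533.9, 244.7, 116.4]
eef_rot: [3.14, -0.001, 2.811]
wrist_force: [-2.5, 7.8, 0.8]
finger_gap: 48.1
finger_force: 14.9
```

>>> arm_command([
  [0.4,0,0,-0.2,-10],
  [0.4,0,0,-0.4,-20],
  [0.4,0,0,-0.7,-30],
  [0.4,0,0,-0.9,-40],
  [0.4,0,0,-1.1,-50],
  [0.4,0,0,-1.3,-60],
  [0.4,0,0,-1.6,-70],
  [0.4,0,0,-1.8,-80],
  [0.4,0,0,-1.8,-80],
  [0.62,0,0,-1.8,-80],
  [0.62,0,0,-1.8,-80],
  [0.62,0,0,-1.8,-80],
  [0.62,0,0,-1.8,-70],
  [0.62,0,0,-1.8,-60],
  [0.62,0,0,-1.8,-50],
  [0.62,0,0,-1.8,-40],
  [0.62,0,0,-1.8,-30],
  [0.62,0,0,-1.8,-20],
  [0.62,0,0,-1.8,-10],
  [0.62,0,0,-1.8,0],
])

```text
clock: 17.25
eef_pos: [534.4, 243.5, 118.0]
eef_rot: [-3.142, 0.0, 2.798]
wrist_force: [0.1, -0.8, -0.4]
finger_gap: 58.1
finger_force: 0.0
```

>>> arm_command([
  [0.62,0,0,0,10],
  [0.62,0,0,0,20],
  [0.62,0,0,0,30],
  [0.62,0,0,0,40],
  [0.62,0,0,0,50],
  [0.62,0,0,0,60],
  [0.62,0,0,0,70],
  [0.62,0,0,0,80],
  [0.62,0,0,0,90],
  [0.62,0,0,0,100],
  [0.62,0,0,0,110],
  [0.62,0,0,0,120],
  [0.62,0,0,0,130],
  [0.62,0,0,0,140],
  [0.62,0,0,0,150],
  [0.62,0,0,0,160],
  [0.62,0,0,0,170],
  [0.62,0,0,0,180],
  [0.62,0,0,0,180],
])

```text
clock: 19.62
eef_pos: [534.4, 243.5, 118.0]
eef_rot: [3.142, -0.0, -0.337]
wrist_force: [-0.1, 0.1, 0.3]
finger_gap: 58.3
finger_force: 0.0
```

```bash
python3 -c "
from h import *
delta(534,242,105);print(monitor.read_state()['moment'])
s=imaging.camera('side');print(find_in(s,'cap')[:2])"
```

```text
delta [ 0.1  1.5 13. ] pos [534.4 243.5 118. ] rot [180.   -0.  -19.3] j [ 0.37  0.49  1.52 -0.    1.13  2.27] F [-0.1  0.1  0.3] gap 58.3 0.0 t 19.62
[ 0.02406769  0.15793791 -0.01407701]
[{'rect': [258.1, 305.0, 22.2, 31.7], 'p': 0.61}]
```

>>> arm_command([
  [0.4,0,0,0,0],
  [0.4,0,0,0,0],
  [0.4,0,0,-0.2,-10],
  [0.4,0,0,-0.4,-20],
  [0.4,0,0,-0.7,-30],
  [0.4,0,0,-0.9,-40],
  [0.4,0,0,-1.1,-50],
  [0.4,0,0,-1.3,-60],
  [0.4,0,0,-1.6,-70],
  [0.4,0,0,-1.8,-80],
  [0.4,0,0,-2.0,-90],
  [0.4,0,0,-2.2,-100],
  [0.4,0,0,-2.4,-110],
  [0.4,0,0,-2.7,-120],
  [0.4,0,0,-2.9,-130],
  [0.4,0,0,-3.1,-140],
  [0.4,0,0,-3.3,-150],
  [0.4,0,0,-3.6,-160],
  [0.4,0,0,-3.8,-170],
  [0.4,0,0,-4,-180],
])

```text
clock: 22.22
eef_pos: [534.6, 244.3, 122.8]
eef_rot: [3.14, 0.001, 2.811]
wrist_force: [-0.2, 6.4, 6.1]
finger_gap: 47.7
finger_force: 15.0
```

>>> arm_command([
  [0.4,0,0,-0.2,-10],
  [0.4,0,0,-0.4,-20],
  [0.4,0,0,-0.7,-30],
  [0.4,0,0,-0.9,-40],
  [0.4,0,0,-1.1,-50],
  [0.4,0,0,-1.3,-60],
  [0.4,0,0,-1.6,-70],
  [0.4,0,0,-1.8,-80],
  [0.4,0,0,-1.8,-80],
])

```text
clock: 23.35
eef_pos: [534.1, 244.1, 124.5]
eef_rot: [3.141, 0.001, -2.079]
wrist_force: [-4.1, 2.3, 7.6]
finger_gap: 48.2
finger_force: 15.0
```

```bash
python3 -c "
from h import *
delta(534,242,105);print(monitor.read_state()['moment'])
s=imaging.camera('side');print(find_in(s,'cap')[:2])
cv2.imwrite('pics/s2.png',cv2.resize(s['img'][220:400,160:360,::-1],None,fx=3,fy=3))"
```

```text
delta [ 1.9 -0.9 19.5] pos [534.1 244.1 124.5] rot [ 180.     0.  -119.1] j [ 0.37  0.48  1.52  0.    1.15 -2.27] F [-4.1  2.3  7.6] gap 48.2 15.0 t 23.35
[0.55616246 1.09921714 0.01841776]
[{'rect': [250.9, 299.8, 14.1, 29.7], 'p': 0.76}]
```

View pics/s2.png

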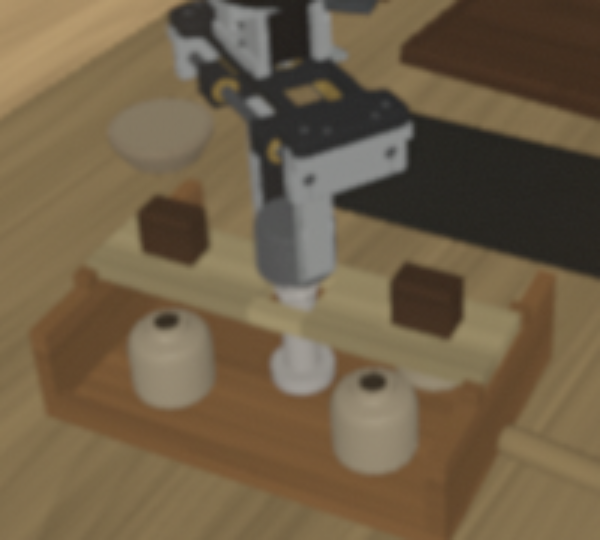

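The crop shows the cap risen about 17 mm, with the white thread visible under its rim at full frame (258,318). Nothing else has moved.

>>> arm_command([
  [0.62,0,0,0,0],
  [0.62,0,0,0,0],
  [0.62,0,0,0,10],
  [0.62,0,0,0,20],
  [0.62,0,0,0,30],
  [0.62,0,0,0,40],
  [0.62,0,0,0,50],
  [0.62,0,0,0,60],
  [0.62,0,0,0,70],
  [0.4,0,0,0,70],
  [0.4,0,0,0,70],
  [0.4,0,0,0,70],
  [0.4,0,0,-0.2,60],
  [0.4,0,0,-0.4,50],
  [0.4,0,0,-0.7,40],
  [0.4,0,0,-0.9,30],
  [0.4,0,0,-1.1,20],
  [0.4,0,0,-1.3,10],
  [0.4,0,0,-1.6,0],
  [0.4,0,0,-1.6,0],
])

```text
clock: 25.95
eef_pos: [534.1, 243.9, 125.5]
eef_rot: [3.141, 0.0, -2.083]
wrist_force: [-2.6, 2.8, 0.5]
finger_gap: 48.5
finger_force: 14.9
```

>>> arm_command([
  [0.4,0,0,-3,0],
  [0.4,0,0,-3,0],
])

```text
clock: 26.2
eef_pos: [534.3, 243.8, 128.7]
eef_rot: [3.141, 0.0, -2.085]
wrist_force: [-2.6, 4.2, 1.7]
finger_gap: 48.3
finger_force: 14.9
```

```bash
python3 -c "
from h import *
delta(534,242,105);print(monitor.read_state()['moment'])"
```

```text
delta [ 1.7 -0.7 23.7] pos [534.3 243.8 128.7] rot [ 180.     0.  -119.5] j [ 0.37  0.47  1.51  0.    1.15 -2.26] F [-2.6  4.2  1.7] gap 48.3 14.9 t 26.2
[0.85466576 0.49799013 0.04340196]
```

>>> arm_command([
  [0.4,0,0,-15,10],
  [0.4,0,0,-30,20],
  [0.4,0,0,-50,30],
  [0.4,0,0,-70,40],
  [0.4,0,0,-70,50],
  [0.4,0,0,-70,60],
  [0.4,0,0,-70,70],
  [0.4,0,0,-70,80],
  [0.4,0,0,-70,90],
  [0.4,0,0,-70,100],
  [0.4,0,0,-70,110],
  [0.4,0,0,-70,120],
  [0.4,0,0,-70,120],
])

```text
clock: 27.82
eef_pos: [534.5, 243.2, 198.5]
eef_rot: [-3.142, 0.001, 2.105]
wrist_force: [0.1, -0.3, -0.5]
finger_gap: 48.2
finger_force: 14.8
```

```bash
python3 -c "
from h import *
delta(656,37,60)
s=imaging.camera('side');print(find_in(s,'cap')[:2])
r=find_in(s,'cap')[0]['rect']
cv2.imwrite('pics/s3.png',cv2.resize(s['img'][180:400,130:400,::-1],None,fx=2.4,fy=2.4))"
```

```text
delta [-239.3   -0.5  138.5] pos [534.5 243.2 198.5] rot [-180.     0.   120.6] j [ 0.36  0.4   1.44 -0.    1.29 -0.17] F [ 0.1 -0.3 -0.5] gap 48.2 14.8 t 27.82
[{'rect': [255.6, 263.4, 25.3, 32.1], 'p': 0.58}, {'rect': [286.0, 359.7, 31.6, 39.2], 'p': 0.36}]
```

View pics/s3.png

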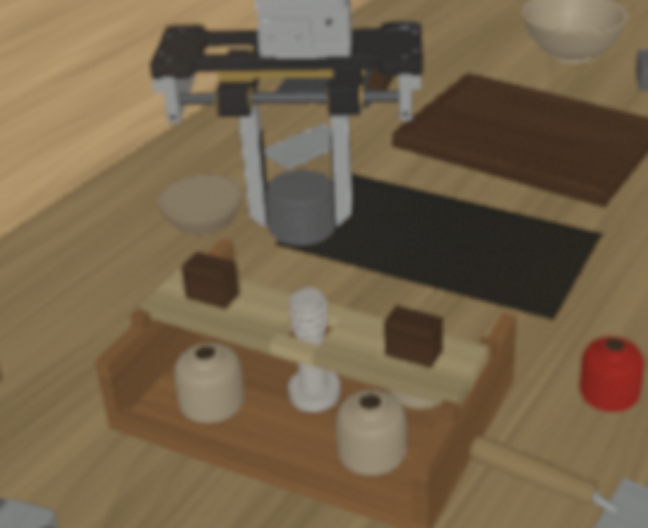

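The cap is free and held in the gripper at full frame (256,265). The post stands bare, and the bar and pots have not moved.

>>> arm_command([
  [0.4,-50,0,0,0],
  [0.4,-100,0,0,0],
  [0.4,-150,0,0,0],
  [0.4,-200,0,30,0],
  [0.4,-239,-0.5,70,0],
  [0.4,-239,-0.5,110,0],
  [0.4,-239,-0.5,140,0],
  [0.4,-239,-0.5,155,0],
  [0.4,-239,-0.5,162,0],
  [0.4,-239,-0.5,165,0],
  [0.4,-239,-0.5,166,0],
  [0.4,-239,-0.5,167,0],
  [0.4,-239,-0.5,167,0],
])

```text
clock: 29.6
eef_pos: [655.8, 37.7, 31.8]
eef_rot: [3.141, 0.0, 2.106]
wrist_force: [0.4, 0.4, -0.8]
finger_gap: 48.6
finger_force: 14.8
```

```bash
python3 -c "
from h import *
delta(656,37,29)"
```

```text
delta [-0.7 -0.2  2.8] pos [655.8  37.7  31.8] rot [180.    0.  120.7] j [ 0.    0.73  1.34 -0.    1.06 -0.53] F [ 0.4  0.4 -0.8] gap 48.6 14.8 t 29.6
```

>>> arm_command([
  [0.4,0,0,1,0],
  [0.4,0,0,2,0],
  [0.4,0,0,3,0],
  [0.4,0,0,3.5,0],
  [0.4,0,0,3.5,0],
])

```text
clock: 30.22
eef_pos: [656.3, 38.0, 28.8]
eef_rot: [3.14, 0.001, 2.106]
wrist_force: [0.3, 3.3, 6.4]
finger_gap: 47.5
finger_force: 15.0
```

>>> arm_command([
  [0.65,0,0,0,0],
  [0.65,0,0,0,0],
  [0.65,0,0,0,0],
  [0.65,0,0,-30,0],
  [0.65,0,0,-80,0],
  [0.65,0,0,-140,0],
  [0.85,0,0,-170,0],
  [0.85,0,0,-170,0],
])

```text
clock: 31.22
eef_pos: [656.5, 37.7, 200.5]
eef_rot: [3.138, 0.002, 2.106]
wrist_force: [-0.8, 0.2, -0.7]
finger_gap: 77.4
finger_force: 0.0
```

```bash
python3 - <<'E'
from h import *
delta(534.5,243.5,199,95.3)
t=imaging.camera("top");s=imaging.camera("side")
print(rectw(t,"bar",82))
for n in("cap",):
  for p in(t,s):
    for r in find_in(p,n)[:2]: print(r,at(p,r["rect"][:2],21))
for k in["pot1"]:
  for r in find_in(s,k): print(r)
E
```

```text
delta [239.3  -0.    1.5 -64.7] pos [656.5  37.7 200.5] rot [1.798e+02 1.000e-01 1.206e+02] j [ 0.    0.56  1.21 -0.    1.37 -0.53] F [-0.8  0.2 -0.7] gap 77.4 0.0 t 31.23
(0.82, array([535.45605469, 242.77731323]), array([273.4418335 ,  62.78544617]), np.float32(5.4405766))
{'rect': [518.5, 213.5, 52.5, 52.2], 'p': 0.66} [ 624.29150917 -497.93006524   21.        ]
{'rect': [219.6, 247.4, 75.6, 121.9], 'p': 0.28} [539.2669352  253.71377754  21.        ]
{'rect': [268.0, 271.6, 18.2, 21.5], 'p': 0.94} [650.81640905  39.60407014  21.        ]
{'rect': [284.1, 358.4, 28.2, 38.8], 'p': 0.9}
{'rect': [325.1, 449.8, 35.6, 41.3], 'p': 0.61}
{'rect': [217.2, 345.3, 28.5, 32.0], 'p': 0.59}
{'rect': [384.3, 335.4, 27.4, 33.2], 'p': 0.56}
{'rect': [300.6, 346.6, 17.1, 7.0], 'p': 0.41}
```

>>> arm_command([
  [0.9,50,0,0,-10],
  [0.9,100,0,0,-20],
  [0.9,150,0,0,-30],
  [0.9,200,0,0,-40],
  [0.9,239,0,0,-50],
  [0.9,239,0,0,-60],
  [0.9,239,0,0,-65],
  [0.9,239,0,30,-65],
  [0.9,239,0,60,-65],
  [0.9,239,0,60,-65],
])

```text
clock: 32.78
eef_pos: [532.8, 242.9, 135.6]
eef_rot: [-3.14, -0.005, -3.043]
wrist_force: [-0.4, 0.1, 1.2]
finger_gap: 84.5
finger_force: 0.0
```

```bash
python3 - <<'E'
from h import *
delta(534.7,243.4,90,95.3)
E
```

```text
delta [-1.9  0.3 45.6  0.3] pos [532.8 242.9 135.6] rot [-179.9   -0.3 -174.4] j [ 0.37  0.46  1.51 -0.    1.17 -1.3 ] F [-0.4  0.1  1.2] gap 84.5 0.0 t 32.77
```

>>> arm_command([
  [0.9,0,0,20,0],
  [0.9,0,0,40,0],
  [0.9,0,0,40,0],
  [0.9,0,0,40,0],
])

```text
clock: 33.28
eef_pos: [534.5, 243.6, 99.4]
eef_rot: [3.141, 0.002, -3.043]
wrist_force: [0.5, -0.0, 0.1]
finger_gap: 84.6
finger_force: 0.0
```

```bash
python3 - <<'E'
from h import *
delta(534.7,243.4,90,95.3)
E
```

```text
delta [-0.2 -0.2  9.4  0.3] pos [534.5 243.6  99.4] rot [ 1.800e+02  1.000e-01 -1.744e+02] j [ 0.37  0.51  1.54 -0.    1.09 -1.3 ] F [ 0.5 -0.   0.1] gap 84.6 0.0 t 33.27
```

>>> arm_command([
  [0.9,0,0,5,0],
  [0.9,0,0,9,0],
  [0.9,0,0,9,0],
  [0.5,0,0,9,0],
  [0.5,0,0,9,0],
  [0.5,0,0,9,0],
  [0.5,0,0,9,0],
], force=35)

```text
clock: 34.15
eef_pos: [533.9, 243.4, 89.1]
eef_rot: [3.141, 0.0, -3.043]
wrist_force: [0.2, 1.1, 0.6]
finger_gap: 60.0
finger_force: 35.0
```

>>> arm_command([
  [0.5,0,0,-5,0],
  [0.5,0,0,-10,0],
  [0.5,0,0,-20,0],
  [0.5,0,0,-30,0],
  [0.5,0,0,-40,0],
  [0.5,0,0,-50,0],
  [0.5,0,0,-65,0],
  [0.5,0,0,-80,0],
  [0.5,0,0,-80,0],
])

```text
clock: 35.28
eef_pos: [534.4, 243.5, 170.5]
eef_rot: [3.141, 0.002, -3.043]
wrist_force: [-0.4, 0.0, -0.9]
finger_gap: 59.8
finger_force: 35.0
```

```bash
python3 - <<'E'
from h import *
c,s_=np.cos(np.radians(4.7)),np.sin(np.radians(4.7));x,y=0,-35
delta(559.9+x*c-y*s_,-11.5+x*s_+y*c,120,94.7)
s=imaging.camera("side");cv2.imwrite('pics/s4.png',cv2.resize(s['img'][180:400,130:400,::-1],None,fx=2.4,fy=2.4))
E
```

```text
delta [   0.3 -291.3   50.5    0.9] pos [534.4 243.5 170.5] rot [ 1.800e+02  1.000e-01 -1.744e+02] j [ 0.37  0.43  1.48 -0.    1.24 -1.3 ] F [-0.4  0.  -0.9] gap 59.8 35.0 t 35.27
```

View pics/s4.png

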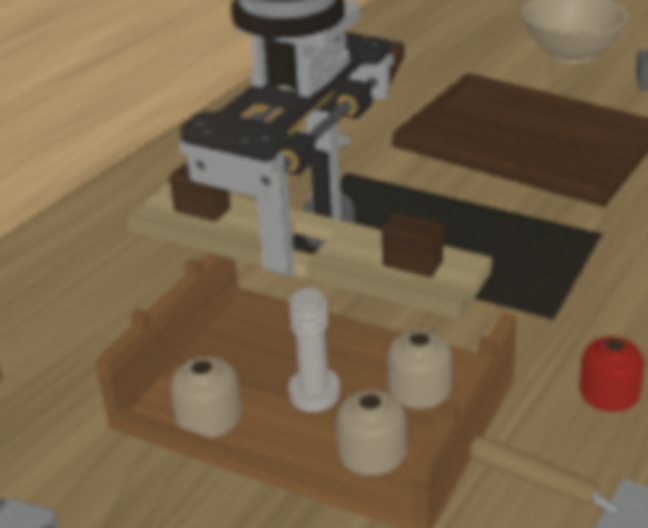

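The bar is held level above the post. All three pots are visible below it at full frame (215,345), (285,360), (305,334). The left one seems to have shifted since the last picture, so I'll re-measure it later.

>>> arm_command([
  [0.5,0,-40,0,0],
  [0.5,0,-80,0,0],
  [0.5,0,-120,0,0],
  [0.5,0,-160,0,0],
  [0.5,0,-200,0,0],
  [0.5,0,-240,0,0.5],
  [0.5,0,-275,0,1],
  [0.5,0,-291,10,1],
  [0.5,0,-291,40,1],
  [0.5,0,-291,80,1],
  [0.5,0,-291,110,1],
  [0.5,0,-291,130,1],
  [0.5,0,-291,138,1],
  [0.5,0,-291,142,1],
  [0.5,0,-291,142,1],
  [0.5,0,-291,142,1],
])

```text
clock: 37.33
eef_pos: [562.8, -46.3, 27.6]
eef_rot: [-3.141, 0.001, -3.06]
wrist_force: [0.2, -0.2, -2.5]
finger_gap: 59.7
finger_force: 35.0
```

```bash
python3 - <<'E'
from h import *
delta(562.8,-46.4,22.2,94.7)
t=imaging.camera("top")
print(rectw(t,"bar",22),rectw(t,"mat",3))
E
```

```text
delta [ 0.1 -0.1  5.4 -0.1] pos [562.8 -46.3  27.6] rot [-1.800e+02  1.000e-01 -1.754e+02] j [-0.15  0.57  1.64  0.    0.93 -1.8 ] F [ 0.2 -0.2 -2.5] gap 59.7 35.0 t 37.33
(0.52, array([690.67492676, -38.51445007]), array([57.95318604, 21.07111931]), np.float32(89.87485)) (0.88, array([612.47497559,  57.28531647]), array([ 58.92604446, 194.67623901]), np.float32(167.88312))
```

>>> arm_command([
  [0.5,0,0,2,0],
  [0.5,0,0,3.5,0],
  [0.5,0,0,4.5,0],
  [0.5,0,0,5.5,0],
  [0.5,0,0,6,0],
  [0.5,0,0,6,0],
])

```text
clock: 38.22
eef_pos: [562.6, -46.3, 22.2]
eef_rot: [-3.142, 0.0, -3.06]
wrist_force: [-7.5, 0.4, 15.6]
finger_gap: 59.6
finger_force: 43.7
```

>>> arm_command([
  [0.5,0,0,5,0],
  [0.75,0,0,5,0],
  [0.75,0,0,5,0],
  [0.75,0,0,5,0],
  [0.75,0,0,-10,0],
  [0.75,0,0,-60,0],
  [0.75,0,0,-120,0],
  [0.75,0,0,-180,0],
  [0.75,0,-60,-200,0],
  [0.75,0,-120,-200,0],
  [0.75,0,-180,-200,0],
  [0.75,0,-180,-200,0],
], force=20)

```text
clock: 39.72
eef_pos: [576.6, -229.2, 220.4]
eef_rot: [-3.142, -0.0, -3.065]
wrist_force: [-0.6, 1.3, -0.1]
finger_gap: 70.6
finger_force: 0.0
```

```bash
cat > pots.py <<'E'
from h import *
import sys
np.set_printoptions(precision=1,suppress=True)
t=imaging.camera("top");s=imaging.camera("side")
H=float(sys.argv[1]) if len(sys.argv)>1 else 34
for p,n in((t,"top"),(s,"side")):
    for r in find_in(p,"pot1"):
        if r["p"]<.3: continue
        g=r["rect"]; print(n,round(r["p"],2),np.array(g),at(p,g[:2],H))
P=[(x,y,62) for x in(0,) for y in(0,)]
cv2.imwrite("pics/"+sys.argv[2],cv2.resize(t["img"][160:370,100:470,::-1],None,fx=2.1,fy=2.1,interpolation=cv2.INTER_CUBIC))
cv2.imwrite("pics/s"+sys.argv[2],s["img"][:,:,::-1])
E
python3 pots.py 34 p1.png; python3 -c "
from h import *
s=imaging.camera('top')
for n,z in(('bar',15),('mat',3),('tray',20)): print(n,rectw(s,n,z))
print([r['rect']for r in find_in(s,'cap')[:2]])
delta(0,0,0)"
```

```text
top 0.94 [156.6 339.3  29.6  21.4] [312.9 396.3  34. ]
top 0.8 [240.9 275.6  24.7  23.4] [467.3 196.2  34. ]
top 0.79 [273.6 333.1  23.9  17.8] [330.2 114.7  34. ]
top 0.65 [207.7 279.9  25.5  24.6] [456.7 277.   34. ]
top 0.58 [197.6 224.6  27.7  26.2] [594.3 308.6  34. ]
side 0.78 [285.1 361.1  32.6  36.8] [453.9 282.2  34. ]
side 0.74 [323.9 450.   37.1  45.7] [308.7 411.3  34. ]
side 0.66 [384.1 336.3  25.9  33.4] [323.1 135.8  34. ]
side 0.63 [303.4 335.5  26.1  29.4] [459.2 207.2  34. ]
side 0.61 [216.2 348.1  33.6  31.9] [582.2 315.7  34. ]
bar (0.98, array([564.71984863, -47.5153923 ]), array([279.52032471,  64.97280884]), np.float32(4.8026814))
mat (0.78, array([556.84118652,   2.97155762]), array([293.11624146, 129.65766907]), np.float32(6.53479))
tray (0.66, array([ 625.37744141, -161.76113892]), array([ 34.99397659, 142.35435486]), np.float32(178.59282))
[[310.6, 200.2, 18.5, 22.9]]
delta [556.9 271.5 221.2] pos [ 577.3 -224.9  221.2] rot [-180.     0.  -175.3] j [-0.43  0.46  1.31  0.    1.37 -2.08] F [0.  0.9 0.5] gap 70.7 0.0 t 40.17
```

View pics/p1.png

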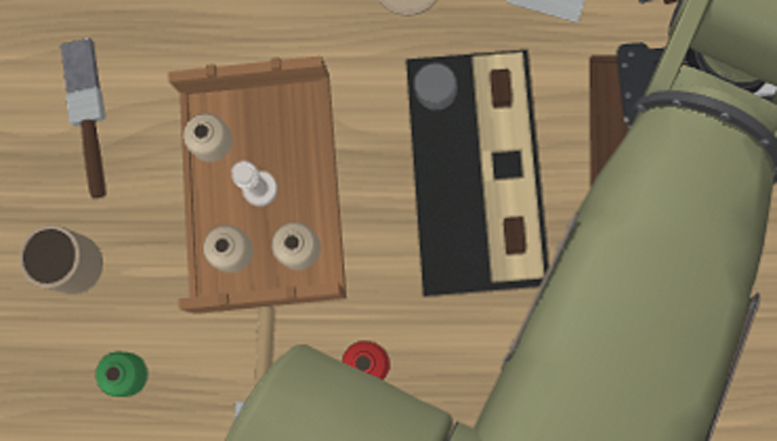

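The cap, at crop (436,86), and the bar, centred at crop (507,165), lie inside the mat. The pots are at crop (203,131), (222,245) and (292,242), and the first has been pushed toward the rail.

```bash
python3 - <<'E'
from h import *
np.set_printoptions(precision=1,suppress=True)
p=imaging.camera("top");s=imaging.camera("side")
c,q=np.cos(np.radians(5.3)),np.sin(np.radians(5.3))
for n,u in(("A",(203,131)),("B",(222,245)),("C",(292,242))):
    w=at(p,(u[0]/2.1+100-.3,u[1]/2.1+160-.3),62);d=w[:2]-[534.5,243.4]
    print(n,w,"carrier",c*d[0]+q*d[1],-q*d[0]+c*d[1],"side px of body/neck",proj(s,[[w[0],w[1],37],[w[0],w[1],62]]).ravel())
for r in trace(s,"pot1")[:6]:
    ys,xs=np.nonzero(r["region"]);print(round(r["p"],2),xs.mean(),ys.mean(),np.array(r["rect"]))
delta(594,308,200,95.3)
E
```

```text
A [593.9 304.6  62. ] carrier 64.84474535492964 55.49194340587932 side px of body/neck [214.8 341.2 213.3 331. ]
B [461.5 276.3  62. ] carrier -69.63360481464399 39.45390042976368 side px of body/neck [283.2 356.3 282.7 345.9]
C [465.1 196.6  62. ] carrier -73.46452674002197 -40.22078782018899 side px of body/neck [303.5 330.1 303.4 320. ]
0.96 384.53323699421964 335.44075144508673 [383.1 335.3  22.7  34.4]
0.92 304.2425876010782 333.48382749326146 [304.3 333.2  24.4  27.9]
0.9 216.04663212435233 344.4935233160622 [216.2 346.   31.1  30.8]
0.85 284.0 359.8713195201745 [284.8 358.2  33.4  38.8]
0.61 266.6786516853933 270.55056179775283 [267.4 269.6  21.5  25.6]
delta [-60.2 530.2  21.   -0.6] pos [ 577.2 -225.4  221. ] rot [-180.     0.  -175.3] j [-0.4  0.5  1.3  0.   1.4 -2.1] F [-0.6 -0.3 -0.2] gap 70.4 0.0 t 40.33
```

>>> arm_command([
  [0.75,-7,60,0,0],
  [0.75,-14,120,0,0],
  [0.75,-21,180,0,0],
  [0.75,-28,240,0,0],
  [0.75,-35,300,0,0],
  [0.75,-42,360,0,0],
  [0.75,-49,420,0,0],
  [0.75,-56,480,0,0],
  [0.75,-62,529,0,0],
  [0.75,-62,529,50,0],
  [0.75,-62,529,90,0],
  [0.75,-62,529,90,0],
  [0.75,-62,529,90,0],
])

```text
clock: 41.95
eef_pos: [596.8, 306.8, 133.1]
eef_rot: [3.141, 0.002, -3.061]
wrist_force: [-0.3, 0.5, 0.5]
finger_gap: 70.4
finger_force: 0.0
```

```bash
python3 - <<'E'
from h import *
delta(596,307,42,95.3)
s=imaging.camera("side")
cv2.imwrite('pics/s5.png',cv2.resize(s['img'][200:400,130:380,::-1],None,fx=2.4,fy=2.4))
print([(r["rect"],r["p"]) for r in find_in(s,"pot1")])
E
```

```text
delta [ 0.8  0.2 91.1 -0.7] pos [596.8 306.8 133.1] rot [ 1.800e+02  1.000e-01 -1.754e+02] j [ 0.42  0.65  1.23 -0.    1.26 -1.23] F [-0.3  0.5  0.5] gap 70.4 0.0 t 41.95
[([385.1, 335.8, 24.5, 31.6], 0.94), ([216.4, 345.7, 32.9, 30.4], 0.85), ([285.4, 358.2, 32.0, 37.3], 0.66), ([304.6, 334.1, 25.5, 30.1], 0.64), ([325.3, 449.8, 35.6, 43.6], 0.58)]
```

View pics/s5.png

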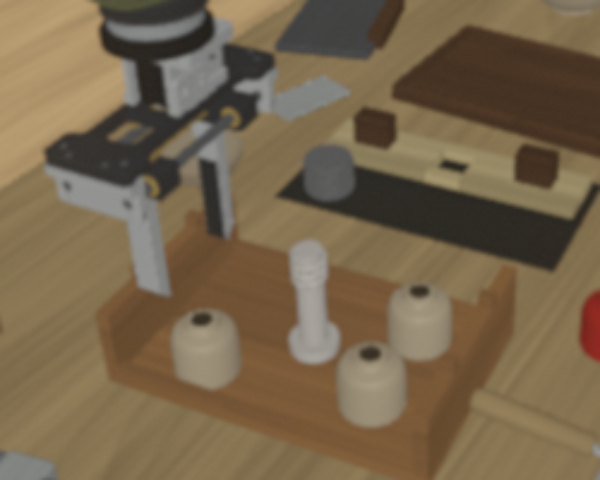

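The cap and bar lie flat on the mat, and the gripper hovers over the left pot, at crop (207,347).

>>> arm_command([
  [0.75,1,0,25,0],
  [0.75,1,0,50,0],
  [0.75,1,0,70,0],
  [0.75,1,0,82,0],
  [0.75,1,0,90,0],
  [0.75,1,0,90,0],
  [0.45,1,0,90,0],
  [0.45,1,0,90,0],
  [0.45,1,0,90,0],
  [0.45,1,0,90,0],
  [0.45,1,0,90,0],
], force=15)

```text
clock: 43.42
eef_pos: [595.3, 306.7, 41.5]
eef_rot: [3.141, 0.001, -3.061]
wrist_force: [-0.6, -0.5, 5.8]
finger_gap: 51.8
finger_force: 15.0
```

```bash
python3 - <<'E'
from h import *
delta(644,-238,160,90)
E
```

```text
delta [  -4.4 -546.8 -118.5    4.6] pos [595.3 306.7  41.5] rot [ 180.     0.  -175.4] j [ 0.42  0.75  1.29  0.    1.1  -1.23] F [-0.6 -0.5  5.8] gap 51.8 15.0 t 43.42
```

>>> arm_command([
  [0.45,0,0,0,0],
  [0.45,0,0,-10,0],
  [0.45,0,0,-35,0],
  [0.45,0,0,-70,0],
  [0.45,0,0,-100,0],
  [0.45,0,-20,-119,0],
  [0.45,0,-60,-119,0],
  [0.45,-1,-100,-119,0],
  [0.45,-1,-145,-119,1],
  [0.45,-1,-190,-119,1],
  [0.45,-2,-235,-119,2],
  [0.45,-2,-280,-119,2],
  [0.45,-3,-325,-119,3],
  [0.45,-3,-370,-119,3],
  [0.45,-4,-415,-119,4],
  [0.45,-4,-460,-119,4],
  [0.45,-4,-500,-119,4.6],
  [0.45,-4,-530,-119,4.6],
  [0.45,-4,-547,-119,4.6],
  [0.45,-4,-547,-119,4.6],
], force=20)

```text
clock: 45.92
eef_pos: [642.8, -239.3, 159.5]
eef_rot: [3.141, -0.001, 3.141]
wrist_force: [-0.4, 0.6, -0.8]
finger_gap: 51.4
finger_force: 20.0
```

>>> arm_command([
  [0.45,0,0,0,0],
  [0.45,0,0,40,0],
  [0.45,0,0,75,0],
  [0.45,0,0,100,0],
  [0.45,0,0,110,0],
  [0.45,0,0,115,0],
  [0.45,0,0,115,0],
  [0.45,0,0,115,0],
])

```text
clock: 46.92
eef_pos: [643.7, -238.4, 46.0]
eef_rot: [-3.141, 0.001, -3.141]
wrist_force: [-1.1, -0.6, -1.5]
finger_gap: 51.6
finger_force: 20.0
```

```bash
python3 - <<'E'
from h import *
delta(644,-238,37.5,90)
t=imaging.camera("top")
print(rectw(t,"tray",20))
E
```

```text
delta [-0.3  0.4  8.5  0. ] pos [ 643.7 -238.4   46. ] rot [-1.8e+02  1.0e-01 -1.8e+02] j [-0.41  0.78  1.23  0.    1.13 -1.98] F [-1.1 -0.6 -1.5] gap 51.6 20.0 t 46.92
(0.77, array([ 650.73638916, -158.69276428]), array([22.59096909, 91.4296875 ]), np.float32(178.55772))
```

>>> arm_command([
  [0.45,0,0,3,0],
  [0.45,0,0,5,0],
  [0.45,0,0,6.5,0],
  [0.45,0,0,7.5,0],
  [0.45,0,0,8,0],
  [0.45,0,0,8,0],
])

```text
clock: 47.78
eef_pos: [643.5, -238.4, 37.5]
eef_rot: [-3.141, 0.0, -3.141]
wrist_force: [-2.5, 1.5, 5.5]
finger_gap: 51.4
finger_force: 20.0
```

>>> arm_command([
  [0.6,0,0,0,0],
  [0.75,0,0,0,0],
  [0.75,0,0,0,0],
  [0.75,0,0,-20,0],
  [0.75,0,0,-70,0],
  [0.75,0,0,-130,0],
  [0.75,20,50,-160,0],
  [0.75,40,110,-160,0],
  [0.75,60,170,-160,0],
  [0.75,80,230,-160,-1],
  [0.75,100,290,-160,-2],
  [0.75,120,350,-160,-3],
  [0.75,140,410,-160,-4],
  [0.75,160,470,-160,-4.6],
  [0.75,180,517,-160,-4.6],
  [0.75,180,517,-130,-4.6],
  [0.75,180,517,-95,-4.6],
  [0.75,180,517,-95,-4.6],
  [0.75,180,517,-95,-4.6],
])

```text
clock: 50.15
eef_pos: [463.6, 278.7, 134.0]
eef_rot: [3.141, 0.002, -3.061]
wrist_force: [-0.0, 0.5, 1.1]
finger_gap: 70.5
finger_force: 0.0
```

```bash
python3 pots.py 37 p2.png; python3 -c "
from h import *
delta(464,279,42,95.3)"
```

```text
top 0.71 [274.6 333.4  24.9  20.9] [329.4 112.   37. ]
top 0.67 [240.9 275.9  21.8  24.4] [466.2 195.7  37. ]
top 0.61 [416.1 203.8  23.1  29.6] [ 644.9 -233.    37. ]
side 0.91 [302.  333.4  28.7  32. ] [462.8 206.2  37. ]
side 0.87 [328.4 222.   20.   23.8] [ 628.  -227.5   37. ]
side 0.77 [384.9 336.2  22.7  33.3] [320.8 138.1  37. ]
side 0.7 [324.6 452.2  37.8  47.5] [305.1 416.   37. ]
side 0.69 [216.1 265.2  35.8  23. ] [758.4  96.1  37. ]
side 0.63 [285.1 357.9  32.1  36.5] [456.4 278.   37. ]
delta [-0.6  0.3 91.2 -0.7] pos [463.4 278.6 133.2] rot [ 1.800e+02  1.000e-01 -1.754e+02] j [ 0.47  0.37  1.65  0.    1.12 -1.18] F [-0.4  0.2  0.1] gap 70.4 0.0 t 50.35
```

View pics/sp2.png

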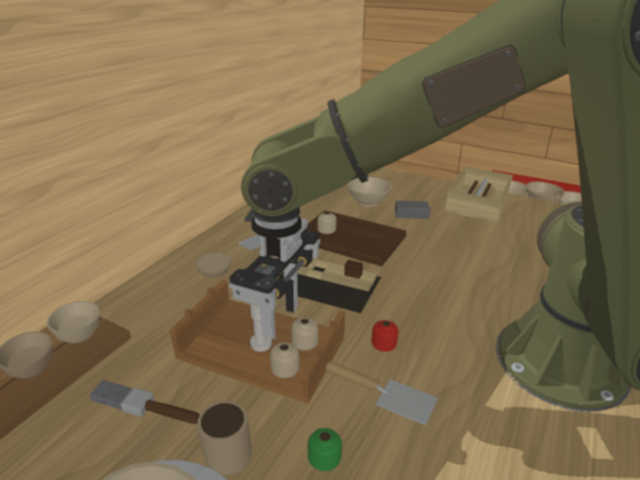

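The first pot stands in the tray at (327,222). The remaining two are unmoved at (285,358) and (303,333).

>>> arm_command([
  [0.75,0,0,25,0],
  [0.75,0,0,50,0],
  [0.75,0,0,70,0],
  [0.75,0,0,82,0],
  [0.75,0,0,90.5,0],
  [0.75,0,0,90.5,0],
  [0.45,0,0,90.5,0],
  [0.45,0,0,90.5,0],
  [0.45,0,0,90.5,0],
  [0.45,0,0,90.5,0],
  [0.45,0,0,90.5,0],
], force=15)

```text
clock: 51.72
eef_pos: [463.2, 278.6, 41.9]
eef_rot: [3.141, 0.001, -3.06]
wrist_force: [0.4, -0.6, 5.8]
finger_gap: 52.0
finger_force: 15.0
```

```bash
python3 - <<'E'
from h import *
delta(564,-237,160,90)
E
```

```text
delta [ -58.7 -522.1 -118.1    4.6] pos [463.2 278.6  41.9] rot [ 180.     0.  -175.4] j [ 0.47  0.5   1.71 -0.    0.93 -1.18] F [ 0.4 -0.6  5.8] gap 52.0 15.0 t 51.73
```

>>> arm_command([
  [0.45,0,0,0,0],
  [0.45,0,0,-10,0],
  [0.45,0,0,-35,0],
  [0.45,0,0,-70,0],
  [0.45,0,0,-100,0],
  [0.45,-2,-20,-118,0],
  [0.45,-7,-60,-118,0],
  [0.45,-11,-100,-118,0],
  [0.45,-16,-145,-118,1],
  [0.45,-21,-190,-118,1],
  [0.45,-26,-235,-118,2],
  [0.45,-31,-280,-118,2],
  [0.45,-36,-325,-118,3],
  [0.45,-41,-370,-118,3],
  [0.45,-46,-415,-118,4],
  [0.45,-52,-460,-118,4],
  [0.45,-56,-500,-118,4.6],
  [0.45,-58.7,-522,-118,4.6],
  [0.45,-58.7,-522,-118,4.6],
], force=20)

```text
clock: 54.1
eef_pos: [562.8, -238.8, 158.8]
eef_rot: [3.141, -0.001, 3.14]
wrist_force: [-0.3, 0.5, -2.2]
finger_gap: 51.6
finger_force: 20.0
```

>>> arm_command([
  [0.45,0,0,0,0],
  [0.45,0,0,40,0],
  [0.45,0,0,75,0],
  [0.45,0,0,100,0],
  [0.45,0,0,110,0],
  [0.45,0,0,115,0],
  [0.45,0,0,115,0],
  [0.45,0,0,115,0],
])

```text
clock: 55.1
eef_pos: [564.1, -237.2, 45.4]
eef_rot: [-3.141, 0.001, -3.141]
wrist_force: [-0.2, 0.5, -0.9]
finger_gap: 51.7
finger_force: 20.0
```

>>> arm_command([
  [0.45,0,0,3,0],
  [0.45,0,0,5,0],
  [0.45,0,0,6.5,0],
  [0.45,0,0,7,0],
  [0.45,0,0,7.5,0],
  [0.45,0,0,7.5,0],
])

```text
clock: 55.85
eef_pos: [563.8, -237.1, 37.9]
eef_rot: [-3.141, 0.0, -3.141]
wrist_force: [-4.7, 2.6, 9.6]
finger_gap: 51.6
finger_force: 20.0
```

>>> arm_command([
  [0.6,0,0,0,0],
  [0.75,0,0,0,0],
  [0.75,0,0,0,0],
  [0.75,0,0,-20,0],
  [0.75,0,0,-70,0],
  [0.75,0,0,-130,0],
  [0.75,10,50,-160,0],
  [0.75,22,100,-160,0],
  [0.75,33,150,-160,0],
  [0.75,44,200,-160,-1],
  [0.75,55,250,-160,-2],
  [0.75,66,300,-160,-3],
  [0.75,77,350,-160,-4],
  [0.75,88,400,-160,-4.6],
  [0.75,96,437,-160,-4.6],
  [0.75,96,437,-130,-4.6],
  [0.75,96,437,-95,-4.6],
  [0.75,96,437,-95,-4.6],
  [0.75,96,437,-95,-4.6],
])

```text
clock: 58.22
eef_pos: [468.0, 200.1, 133.9]
eef_rot: [3.141, 0.002, -3.061]
wrist_force: [0.1, 0.1, 0.5]
finger_gap: 70.5
finger_force: 0.0
```

```bash
python3 pots.py 37 p3.png; python3 -c "
from h import *
delta(467.5,199.5,42,95.3)"
```

```text
top 0.9 [417.5 240.9  28.3  21.3] [ 551.  -232.7   37. ]
top 0.85 [275.6 334.1  23.5  22. ] [327.8 109.6  37. ]
top 0.84 [157.4 337.6  29.6  20.1] [316.9 393.6  37. ]
top 0.78 [418.1 204.9  24.9  28.4] [ 642.1 -237.8   37. ]
top 0.67 [518.  214.1  54.3  56. ] [ 618.6 -490.4   37. ]
side 0.98 [384.2 335.6  26.5  33.9] [322.6 137.2  37. ]
side 0.8 [352.7 228.4  18.   21.4] [ 553.9 -226.2   37. ]
side 0.78 [302.6 333.3  28.8  32.4] [461.9 205.4  37. ]
side 0.64 [325.4 448.8  33.9  44.7] [306.8 410.4  37. ]
side 0.48 [214.3 265.3  32.4  18.2] [761.8  98.5  37. ]
delta [ 0.4 -0.4 91.2 -0.7] pos [467.8 200.  133.2] rot [ 1.800e+02  1.000e-01 -1.754e+02] j [ 0.33  0.31  1.74 -0.    1.09 -1.32] F [ 0.1  0.5 -0.1] gap 70.7 0.0 t 58.42
```

View pics/sp3.png

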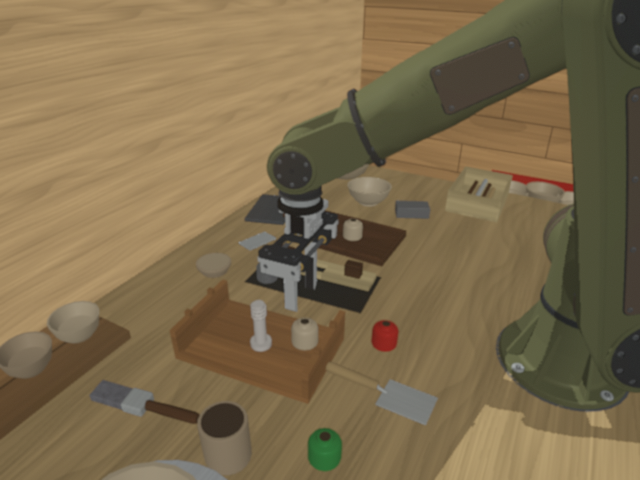

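The second pot stands in the tray at (353,229). The last one is in place at (304,334).

>>> arm_command([
  [0.75,0,0,25,0],
  [0.75,0,0,50,0],
  [0.75,0,0,70,0],
  [0.75,0,0,82,0],
  [0.75,0,0,90.5,0],
  [0.75,0,0,90.5,0],
  [0.45,0,0,90.5,0],
  [0.45,0,0,90.5,0],
  [0.45,0,0,90.5,0],
  [0.45,0,0,90.5,0],
  [0.45,0,0,90.5,0],
], force=15)

```text
clock: 59.8
eef_pos: [467.6, 199.9, 41.9]
eef_rot: [3.141, 0.001, -3.06]
wrist_force: [-0.7, -0.2, 6.1]
finger_gap: 51.5
finger_force: 15.0
```

```bash
python3 - <<'E'
from h import *
delta(484,-235,160,90)
E
```

```text
delta [  18.9 -434.8 -118.1    4.6] pos [467.6 199.9  41.9] rot [ 180.     0.  -175.4] j [ 0.33  0.44  1.8  -0.    0.9  -1.32] F [-0.7 -0.2  6.1] gap 51.5 15.0 t 59.8
```

>>> arm_command([
  [0.45,0,0,0,0],
  [0.45,0,0,-10,0],
  [0.45,0,0,-35,0],
  [0.45,0,0,-70,0],
  [0.45,0,0,-100,0],
  [0.45,1,-20,-118,0],
  [0.45,3,-60,-118,0],
  [0.45,5,-100,-118,0],
  [0.45,7,-145,-118,1],
  [0.45,9,-190,-118,1],
  [0.45,11,-235,-118,2],
  [0.45,13,-280,-118,2],
  [0.45,15,-325,-118,3],
  [0.45,17,-370,-118,4],
  [0.45,18,-410,-118,4.6],
  [0.45,19,-435,-118,4.6],
  [0.45,19,-435,-118,4.6],
], force=20)

```text
clock: 61.92
eef_pos: [483.4, -236.3, 159.5]
eef_rot: [3.141, -0.0, 3.14]
wrist_force: [0.3, 0.1, -1.4]
finger_gap: 51.5
finger_force: 20.0
```

>>> arm_command([
  [0.45,0,0,0,0],
  [0.45,0,0,40,0],
  [0.45,0,0,75,0],
  [0.45,0,0,100,0],
  [0.45,0,0,110,0],
  [0.45,0,0,115,0],
  [0.45,0,0,115,0],
  [0.45,0,0,115,0],
])

```text
clock: 62.92
eef_pos: [484.0, -235.3, 45.3]
eef_rot: [-3.141, 0.001, -3.141]
wrist_force: [-0.3, 0.3, -1.1]
finger_gap: 51.5
finger_force: 20.0
```

>>> arm_command([
  [0.45,0,0,3,0],
  [0.45,0,0,5,0],
  [0.45,0,0,6.5,0],
  [0.45,0,0,7,0],
  [0.45,0,0,7.5,0],
  [0.45,0,0,7.5,0],
])

```text
clock: 63.68
eef_pos: [483.7, -235.2, 37.9]
eef_rot: [-3.142, 0.0, -3.141]
wrist_force: [-5.9, 3.7, 12.8]
finger_gap: 51.4
finger_force: 20.0
```

>>> arm_command([
  [0.6,0,0,0,0],
  [0.75,0,0,0,0],
  [0.75,0,0,0,0],
  [0.75,0,0,-20,0],
  [0.75,0,0,-70,0],
  [0.75,0,0,-130,0],
  [0.75,20,50,-180,0],
  [0.75,40,100,-200,0],
  [0.75,60,150,-200,0],
  [0.75,80,210,-200,0],
  [0.75,100,270,-200,0],
  [0.75,110,330,-200,0],
  [0.75,110,390,-200,0],
  [0.75,110,450,-200,0],
  [0.75,110,450,-200,0],
])

```text
clock: 65.55
eef_pos: [372.6, 217.6, 236.6]
eef_rot: [3.142, -0.001, -3.136]
wrist_force: [0.1, -0.4, -0.1]
finger_gap: 70.3
finger_force: 0.0
```

```bash
python3 pots.py 37 p4.png; python3 -c "
from h import *
delta(0,0,0)"
```

```text
top 0.85 [418.1 204.7  24.9  27. ] [ 642.6 -237.9   37. ]
top 0.81 [272.6 334.6  22.6  23.1] [326.6 116.7  37. ]
top 0.7 [418.8 240.3  25.5  21.4] [ 552.5 -236.    37. ]
top 0.62 [419.3 268.8  22.   21.6] [ 482.2 -234.6   37. ]
top 0.6 [222.2 244.4  82.6 122.2] [543.6 244.1  37. ]
side 0.88 [323.1 451.2  34.9  42.1] [307.8 415.6  37. ]
side 0.86 [378.9 236.1  22.4  21.9] [ 476.2 -220.8   37. ]
side 0.79 [385.6 335.9  24.2  32.9] [320.  136.7  37. ]
delta [ 373.4 -213.9  236.9] pos [373.5 213.8 236.9] rot [-180.    0.  180.] j [ 0.43  0.02  1.82 -0.    1.31 -1.14] F [ 0.3 -0.2  0.4] gap 70.5 0.0 t 65.75
```

View pics/p4.png

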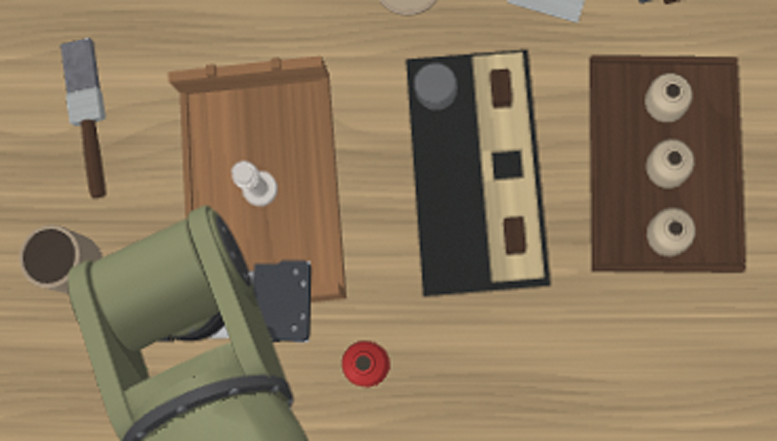

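View pics/sp4.png

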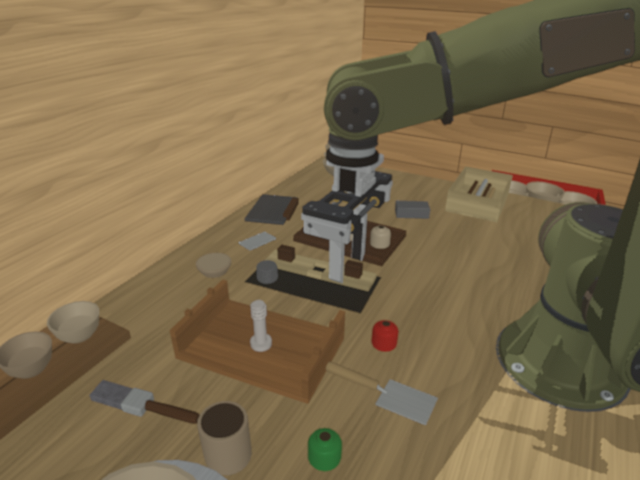

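All three pots stand upright in the tray, at crop (669,97), (670,163) and (671,231). The cap and bar are on the mat, the carrier is empty and the robot touches nothing.

```bash
python3 -c "
from h import *
print(job.sign_off())"
```

```text
the job is handed in; nothing more can be done
None
```

The job is handed in: the cap and then the clamp bar lie flat on the mat, and all three clay pots present stand upright in the tray, gripped at no more than 20 N; the final pictures show nothing else on the bench disturbed.

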